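# Find the unlocked cover of the lamp chest and push it open

### The arm

A 7-joint arm with a two-finger parallel gripper is mounted at the origin on a cart in front of the work surface, level with it; the furniture and walls round the work are solid. World frame = base frame: x ahead of the robot, y to its left, z up, the work surface at z = 0. Lengths are in m, angles in rad, forces in N, time in s.
With the tool pointing down it reaches from about 0.35 to 0.9 m from the base axis. Payload 8.1 kg.
Tool frame: the origin (TCP) lies between the finger pads; the fingertips stand 25 mm ahead of it and the grasp point (between the pads) lies 6 mm ahead of it; z points along the fingers, y is the direction in which the jaws open and shut (so a half turn about z gives the same grasp; the last joint's range is limited). The gripper opens to 92 mm and grips with 3 to 60 N. Pads are 19 mm wide; open, the fingers measure 130 mm over their backs; the gripper's body (75 mm by 190 mm) begins 47 mm behind the grasp point.
Start: joints at [-1.348, 0.434, 0.025, 1.573, -0.012, 1.134, -0.075], TCP at [0.2, 0.592, 0.252] pointing down, gripper open.
Joint ranges: [-2.62, 2.62], [-0.44, 2.09], [-1.27, 1.32], [0.08, 2.57], [-1.32, 4.46], [0.12, 2], [-2.74, 2.74]. Speed limits (rad/s): [2.22, 2.22, 3.01, 3.01, 3.14, 3.14, 3.14].

### API

Orientations are given as a rotation vector (axis times angle).
In Python, from cell import * gives the robot as it stands.
- The arm moves only by the shell command python3 -m jog 'ROWS' [FORCE]. ROWS is JSON, one flat list of numbers, 5 for each row, row after row: the finger opening in mm, from 0 to 91.8, then the shift along the tool's x, y, z in units of 40 mm (1.0 is 40 mm), then the turn about the tool's z in units of 6 degrees (1.0 is 6 degrees). A call has 1 to 20 rows; each row shifts and turns the pose as measured when the row begins, along the tool's axes as they then stand; what a row does not reach is not made up. A row lasts 1/12 s, in which the tool goes at most 41.7 mm and 7.16 degrees, less where a joint would pass 70% of its speed; a pose out of reach is approached as far as the arm can. A call is refused whole if a number of a shift passes 1 or a number of a turn 1, either way. A call with a gripper value outside its range is refused whole. The fingers move at their own pace and stop on an object; FORCE is the grip in N (left out, the last holds). Time passes only in rows, so rows that do not move let the fingers close. It gives the time, the measured TCP pose, the force and the opening at its end, in the units of the state.
- observe(): the state, without advancing time (a new reading comes with each control period).
- get_image(name): name is "scene" or "top" or "wrist"; returns the picture (384x512x3 uint8, red, green, blue); there is no depth.
- camera_params(name): a dict with "intrinsics" (3x3 intrinsics, pixels), "xyz" and "orientation" of the camera in the world. Camera axes: x right, y down, z forward; pixel columns grow to the right and rows downward; lengths in m; the calibration is good to about 2 mm. A picture is of the moment at which its call begins: read the wrist's pose just before it. camera_params takes no time and is no camera call; for the wrist camera it gives the pose at the moment of the call.
- sign_off(): hands the job in, once; it reports no verdict.
The state is a dict: "clock": time; "joints": joint angles; "dq": joint speeds; "joint_efforts": joint torques, N m; "position": TCP position; "ee_rot": TCP orientation; "force": force on the tool from outside, world axes, zero at the start; "ft_torque": the same for the moment, N m; "width": opening from 0.0 (shut) to 1.0 (fully open).
Only numpy, scipy, OpenCV 4.12 (cv2) and the standard library are available. Lean on these libraries where they do the work, as an engineer would, in place of code of your own. Each camera call takes 0.05 s, during which the arm holds its last target. There are 200 camera calls.

### The job

One of the four identical tip-up covers of the lamp chest has been left unlocked, and nothing on the outside shows which. Press gently with the fingertips on the ribbed rear end of the covers, one after another, to find the one that rocks; then push the raised front edge of that cover up and back until it leans fully open against its stop, ready for a lamp to be put away. Only press and push with the fingers, do not grip or force anything, and leave the locked covers shut and the lamps and the marker where they are.

Things in the scene. Friction and masses are not known exactly. Their poses are not given: they have to be found in the camera images.
- chest: grey metal lamp chest, 234 (x) x 266 (y) x 66 mm high, fixed; origin: centre of its underside; x points to its rear, y left, z up. Four bays side by side, 64 mm apart, each under an identical flat grey cover flush with the top, 216 long (x), 58 wide, 5 mm thick. Each tilts like a see-saw on a cross axle along y at x = 62, z = 63.5 mm; inner face of the rear wall at x = 110 mm
- cover_1 (a joint): tilt of the leftmost (+y) cover: 0 shut, grows as the tail sinks and the front edge rises, 1.57 upright, 1.75 fully open at its stop. If locked, a hidden pin stands under the tail and it gives under 1 mm; if unlocked, about 4 N on the tail tips it. It stays at any tilt where it is left (friction hinge); about 1 N at the front edge swings it on
- cover_1_tail (a point): where to press the leftmost (+y) cover: on top of its tail (the 45 mm behind the axle, marked with three short dark ribs), mid-width, 26 mm behind the axle, 66 mm above the bench when shut; it moves with the cover and can sink well over 15 mm if unlocked
- cover_1_edge (a point): middle of the front edge of the leftmost (+y) cover, at half its thickness, 171 mm in front of the axle; moves with the cover, 235 mm above the bench when upright
- cover_2 (a joint): tilt of the second cover from the left: 0 shut, grows as the tail sinks and the front edge rises, 1.57 upright, 1.75 fully open at its stop. If locked, a hidden pin stands under the tail and it gives under 1 mm; if unlocked, about 4 N on the tail tips it. It stays at any tilt where it is left (friction hinge); about 1 N at the front edge swings it on
- cover_2_tail (a point): where to press the second cover from the left: on top of its tail (the 45 mm behind the axle, marked with three short dark ribs), mid-width, 26 mm behind the axle, 66 mm above the bench when shut; it moves with the cover and can sink well over 15 mm if unlocked
- cover_2_edge (a point): middle of the front edge of the second cover from the left, at half its thickness, 171 mm in front of the axle; moves with the cover, 235 mm above the bench when upright
- cover_3 (a joint): tilt of the third cover from the left: 0 shut, grows as the tail sinks and the front edge rises, 1.57 upright, 1.75 fully open at its stop. If locked, a hidden pin stands under the tail and it gives under 1 mm; if unlocked, about 4 N on the tail tips it. It stays at any tilt where it is left (friction hinge); about 1 N at the front edge swings it on
- cover_3_tail (a point): where to press the third cover from the left: on top of its tail (the 45 mm behind the axle, marked with three short dark ribs), mid-width, 26 mm behind the axle, 66 mm above the bench when shut; it moves with the cover and can sink well over 15 mm if unlocked
- cover_3_edge (a point): middle of the front edge of the third cover from the left, at half its thickness, 171 mm in front of the axle; moves with the cover, 235 mm above the bench when upright
- cover_4 (a joint): tilt of the rightmost (-y) cover: 0 shut, grows as the tail sinks and the front edge rises, 1.57 upright, 1.75 fully open at its stop. If locked, a hidden pin stands under the tail and it gives under 1 mm; if unlocked, about 4 N on the tail tips it. It stays at any tilt where it is left (friction hinge); about 1 N at the front edge swings it on
- cover_4_tail (a point): where to press the rightmost (-y) cover: on top of its tail (the 45 mm behind the axle, marked with three short dark ribs), mid-width, 26 mm behind the axle, 66 mm above the bench when shut; it moves with the cover and can sink well over 15 mm if unlocked
- cover_4_edge (a point): middle of the front edge of the rightmost (-y) cover, at half its thickness, 171 mm in front of the axle; moves with the cover, 235 mm above the bench when upright
- lamp_zn: hollow-cathode lamp, clear glass tube on a black base, 36 mm across, 152 mm tall, standing right of the chest, the one closer to the robot; origin: centre of its underside
- lamp_fe: the same kind of lamp, 36 mm across, 152 mm tall, standing right of the chest, the one farther from the robot; origin: centre of its underside
- marker: white marker pen with a red cap, 135 mm long, 16 mm thick, lying on the bench in front of the chest; origin: centre of its underside

How it is judged:
On the way:
1. a press on its tail has tipped the unlocked cover: its front edge stands clear of the chest (value of joint any of cover_1, cover_2, cover_3, cover_4 above 0.15 rad), for 0.1 s.
At the end, for the whole second after the job is handed in: the unlocked cover leans back past upright, tilt over 1.62 rad (stop at 1.75), and is at rest; the other three covers are shut (tilt under 0.06 rad); lamps and marker within 30 mm of where they stood (((value of joint cover_1 above 1.62 rad and velocity of joint cover_1 between -0.1 and 0.1 rad/s and value of joint each of cover_2, cover_3, cover_4 below 0.06 rad) or (value of joint cover_2 above 1.62 rad and velocity of joint cover_2 between -0.1 and 0.1 rad/s and value of joint each of cover_1, cover_3, cover_4 below 0.06 rad) or (value of joint cover_3 above 1.62 rad and velocity of joint cover_3 between -0.1 and 0.1 rad/s and value of joint each of cover_1, cover_2, cover_4 below 0.06 rad) or (value of joint cover_4 above 1.62 rad and velocity of joint cover_4 between -0.1 and 0.1 rad/s and value of joint each of cover_1, cover_2, cover_3 below 0.06 rad)) and distance of each of lamp_zn, lamp_fe, marker from where it was at the start of the episode below 0.03 m); the robot touches nothing.
It fails at once if a cover or the chest is forced (more than 80 N from the fingers) (contact force between the fingers and chest above 80 N).
It fails at once if the raised cover is gripped instead of pushed (more than 35 N from the fingers while it stands half open) ((value of joint cover_1 between 0.25 and 1.55 rad and contact force between the fingers and chest above 35 N) or (value of joint cover_2 between 0.25 and 1.55 rad and contact force between the fingers and chest above 35 N) or (value of joint cover_3 between 0.25 and 1.55 rad and contact force between the fingers and chest above 35 N) or (value of joint cover_4 between 0.25 and 1.55 rad and contact force between the fingers and chest above 35 N)).
It fails at once if a lamp is tipped, shifted or lifted (distance of any of lamp_zn, lamp_fe from where it was at the start of the episode above 0.03 m or angle between any of lamp_zn, lamp_fe's own z axis and vertical above 0.3 rad).
It fails at once if the marker is shifted or lifted (distance of marker from where it was at the start of the episode above 0.03 m).
It also fails if it takes over 56 s, if anything falls off the work surface, if the arm or the gripper's body presses on something with over 40 N, if the wrist force passes 120 N, or if a joint passes its speed limit or range.

## Working session

There is one attempt and no reset: what is moved stays moved. The work goes in short steps, Python scripts to look and compute and a shell command to move; the robot and the scene stay as the last step left them, time stands still between calls to the robot, and variables do not carry over. Pictures are saved under pics/ and viewed, about 8 in all and at most 12, crops included, and the job is handed in when it is done.

```bash
mkdir -p pics
cat > h.py <<'E'
from cell import *
import numpy as np, cv2
from scipy.spatial.transform import Rotation as R
def cam(n):
    p=camera_params(n); o=np.array(p["orientation"],float)
    M=o if o.shape==(3,3) else R.from_rotvec(o).as_matrix()
    return np.array(p["intrinsics"]),np.array(p["xyz"]),M
def ray(n,uv,z):
    K,t,M=cam(n); d=M@np.linalg.solve(K,[*uv,1]); return t+d*(z-t[2])/d[2]
def proj(n,P):
    K,t,M=cam(n); q=(np.atleast_2d(P)-t)@M@K.T; return q[:,:2]/q[:,2:]
def snap(n,f):
    cv2.imwrite("pics/"+f,get_image(n)[:,:,::-1])
def st():
    s=observe(); r=R.from_rotvec(s["ee_rot"]).as_matrix()
    print("t",s["clock"],"p",np.round(s["position"],4),"F",np.round(s["force"],1),"w",s["width"]);print(np.round(r,3))
E
python3 - <<'E'
from h import *
st(); snap("top","top1.png"); snap("scene","scene1.png")
for n in("top","scene"): print(camera_params(n))
E
```

```text
t 0.0 p [0.1999 0.5916 0.251 ] F [ 0.8  0.7 -0.4] w 0.9975492994612879
[[-0.947  0.32  -0.   ]
 [ 0.32   0.947 -0.002]
 [-0.    -0.002 -1.   ]]
{'intrinsics': array([[376.53628614,   0.        , 258.47373808],
       [  0.        , 376.53628614, 188.30016499],
       [  0.        ,   0.        ,   1.        ]]), 'xyz': array([ 0.34795132, -0.09015911,  0.97299302]), 'orientation': array([-2.14285318,  2.10080381, -0.2215969 ])}
{'intrinsics': array([[428.23593503,   0.        , 255.06762896],
       [  0.        , 428.23593503, 185.37970622],
       [  0.        ,   0.        ,   1.        ]]), 'xyz': array([0.32325086, 0.30632009, 0.82761293]), 'orientation': array([-0.66976816,  2.85599634, -0.75256353])}
```

View pics/top1.png

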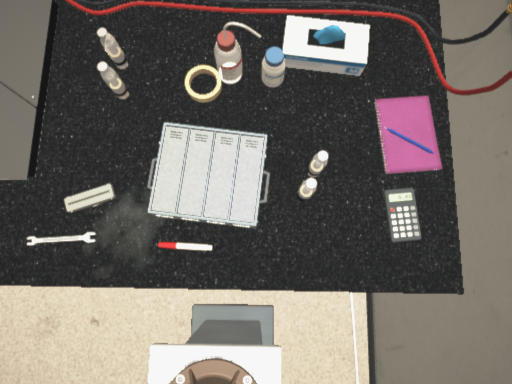

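View pics/scene1.png

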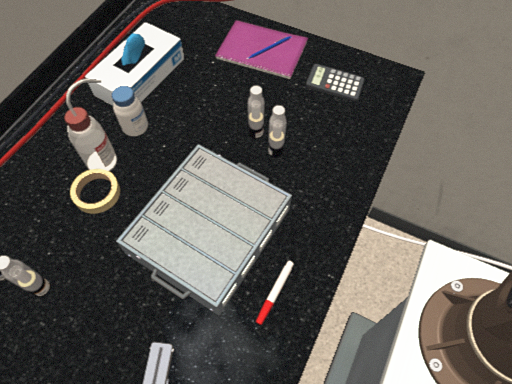

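The top view shows the chest with corners near (166,123), (268,132), (264,227) and (149,214). The ribs are at its far end, the lamps are on the right and the marker is in front. I'll zoom in to get the corners.

Run:
```python
from h import *
im=cv2.imread("pics/top1.png")[115:260,135:335]
cv2.imwrite("pics/crop.png",cv2.resize(im,None,fx=4,fy=4,interpolation=cv2.INTER_CUBIC))
c=np.array([ray("top",p,.066)[:2] for p in[(166,123),(268,132),(264,227),(149,214)]])
print(c)
```

```text
[[ 0.69393813  0.13994911]
 [ 0.67588318 -0.11922325]
 [ 0.43518795 -0.11287064]
 [ 0.46106604  0.16537779]]
```

View pics/crop.png

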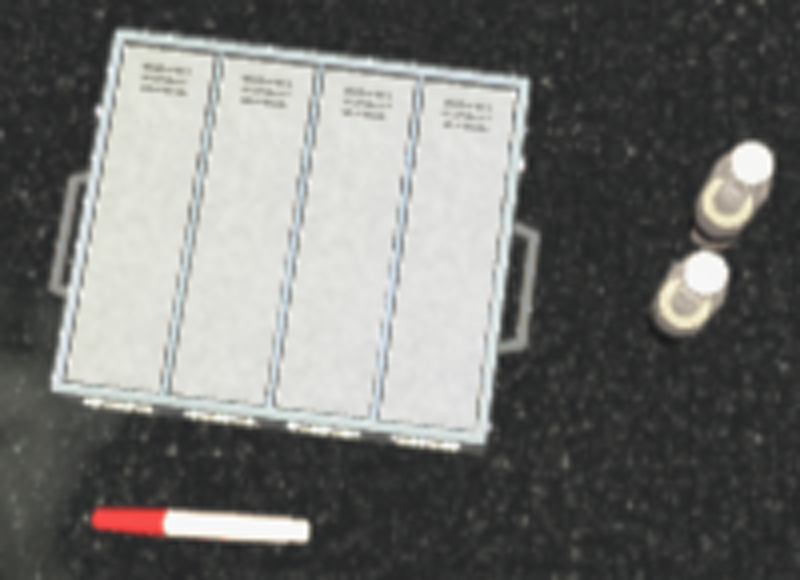

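Top-face corners in the crop are at (117,31), (528,78), (487,440) and (55,388). The covers are all flush, the marker runs from (95,520) to (310,532), and the lamp caps are at (752,162) and (706,272).

```bash
cat >> h.py <<'E'
def chest():
    px=np.array([(117,31),(528,78),(487,440),(55,388)])/4+[135,115]
    W=np.array([ray("top",p,.066)[:2] for p in px]); L=np.array([(.117,.133),(.117,-.133),(-.117,-.133),(-.117,.133)])
    r,_=R.align_vectors(np.c_[W-W.mean(0),np.zeros(4)],np.c_[L,np.zeros(4)])
    return W.mean(0),r.as_matrix(),W,L
def w(c,r,x,y,z): return np.r_[c,0]+r@[x,y,z]
E
python3 - <<'E'
from h import *
c,r,W,L=chest(); print("c",c,"yaw",np.degrees(np.arctan2(r[1,0],r[0,0])))
print("res",np.round(W-(c+L@r[:2,:2].T),4))
for i,y in enumerate((.096,.032,-.032,-.096)): print(i+1,"tail",np.round(w(c,r,.088,y,.066),4),"edge",np.round(w(c,r,-.109,y,.0635),4))
P=lambda u,v,z:np.round(ray("top",(u/4+135,v/4+115),z),3)
print("lamps",P(752,162,.152),P(706,272,.152),"marker",P(95,520,.008),P(310,532,.008))
s=observe();print(s["joints"]);print({k:v for k,v in camera_params("wrist").items()})
E
```

```text
c [0.56731243 0.02466493] yaw -5.536786900683855
res [[-0.0021 -0.0013]
 [-0.0018  0.0022]
 [ 0.0016  0.0011]
 [ 0.0022 -0.002 ]]
1 tail [0.6642 0.1117 0.066 ] edge [0.4681 0.1307 0.0635]
2 tail [0.658 0.048 0.066] edge [0.4619 0.067  0.0635]
3 tail [ 0.6518 -0.0157  0.066 ] edge [0.4557 0.0033 0.0635]
4 tail [ 0.6456 -0.0794  0.066 ] edge [ 0.4496 -0.0604  0.0635]
lamps [ 0.592 -0.242  0.152] [ 0.527 -0.215  0.152] marker [0.39  0.151 0.008] [0.385 0.015 0.008]
[-1.34759588  0.43513519  0.02498995  1.57396603 -0.01157832  1.13398397
 -0.07514416]
{'intrinsics': array([[337.32730566,   0.        , 253.15422784],
       [  0.        , 337.32730566, 191.48128363],
       [  0.        ,   0.        ,   1.        ]]), 'xyz': array([0.13619611, 0.6133531 , 0.38392704]), 'orientation': array([2.37367142, 1.7038741 , 0.2182509 ])}
```

Pose check: the 4 corners fit the 234×266 mm rectangle within about 3 mm, and the lamp and marker positions are plausible. Next I'll close the fingers, align with the chest and go above tail 1.

```bash
cat >> h.py <<'E'
def to(P):
    s=observe(); r=R.from_rotvec(s["ee_rot"]).as_matrix(); d=r.T@(np.array(P)-s["position"])/.04
    c,q,_,_=chest(); 
    yaw=np.degrees(np.arctan2(r[0,1],r[1,1]))
    print("t",round(s["clock"],2),"p",np.round(s["position"],4),"F",np.round(s["force"],1),"w",round(s["width"],3),"need",np.round(d,2),"chest-frame TCP",np.round(q.T@(np.array(s["position"])-np.r_[c,0]),4),"toolyaw",round(yaw,2))
E
python3 -m jog '[0,0,0,0,-0.75, 0,0,0,0,-0.75, 0,0,0,0,-0.75, 0,-0.75,-0.64,0,0, 0,-0.75,-0.64,0,0, 0,-0.75,-0.64,0,0, 0,-0.75,-0.64,0,0, 0,-0.75,-0.64,0,0, 0,-0.75,-0.64,0,0, 0,-0.75,-0.64,0,0, 0,-0.75,-0.64,0,0, 0,-0.75,-0.64,0,0, 0,-0.75,-0.64,0,0, 0,-0.75,-0.64,0,0, 0,-0.75,-0.64,0,0, 0,-0.75,-0.64,0,0, 0,-0.75,-0.64,0,0, 0,-0.75,-0.64,0,0, 0,0,0,0,0]' 10
python3 - <<'E'
from h import *
c,r,_,_=chest(); to(w(c,r,.088,.096,.121))
E
```

```text
clock: 1.68
position: [0.632, 0.1545, 0.242]
ee_rot: [-0.104, -3.13, 0.019]
force: [-0.4, -2.4, 0.1]
width: 0.003
t 1.68 p [0.632  0.1545 0.242 ] F [-0.4 -2.4  0.1] w 0.003 need [-0.9  -0.97  3.03] chest-frame TCP [0.0519 0.1354 0.242 ] toolyaw 3.8
```

```bash
python3 -m jog '[0,-0.5,-0.5,0.2,-0.29, 0,-0.4,-0.47,0.7,0, 0,0,0,0.8,0, 0,0,0,0.8,0, 0,0,0,0.3,0, 0,0,0,0,0, 0,0,0,0,0]'
python3 - <<'E'
from h import *
c,r,_,_=chest(); to(w(c,r,.088,.096,.101))
snap("wrist","w1.png"); print(proj("wrist",[w(c,r,.088,.096,.066),w(c,r,.088,.032,.066),w(c,r,.107,.067,.066),w(c,r,.107,.125,.066)]))
E
```

```text
clock: 2.27
position: [0.6677, 0.1055, 0.1237]
ee_rot: [-0.066, -3.13, 0.023]
force: [0.2, 0.3, 0.2]
width: 0.003
t 2.27 p [0.6677 0.1055 0.1237] F [0.2 0.3 0.2] w 0.003 need [0.09 0.16 0.57] chest-frame TCP [0.0921 0.0901 0.1237] toolyaw 2.43
[[265.59836628 213.87342547]
 [158.38513546 207.78424574]
 [216.12756275 240.82811689]
 [311.13897298 246.24024518]]
```

View pics/w1.png

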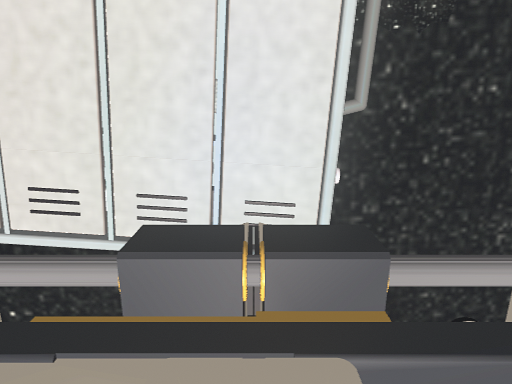

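The ribs of cover 1 are at about (270,202–214), and the prediction for the tail point is (266,214), so the pose fit is good. I'll check where the fingertip projects, to understand the dark blocks at rows 225–320.

Run:
```python
from h import *
s=observe(); r=R.from_rotvec(s["ee_rot"]).as_matrix(); p=np.array(s["position"])
f=lambda *a: print(a,np.round(proj("wrist",p+r@np.array(a))[0]))
for z in(.025,0,-.04):
  for y in(-.019,.019,.036): f(.0095,y,z)
```

```text
(0.0095, -0.019, 0.025) [216. 223.]
(0.0095, 0.019, 0.025) [293. 223.]
(0.0095, 0.036, 0.025) [327. 223.]
(0.0095, -0.019, 0) [210. 243.]
(0.0095, 0.019, 0) [299. 243.]
(0.0095, 0.036, 0) [339. 243.]
(0.0095, -0.019, -0.04) [194. 295.]
(0.0095, 0.019, -0.04) [316. 295.]
(0.0095, 0.036, -0.04) [371. 296.]
```

Run:
```python
from h import *
im=get_image("scene")[:,:,::-1]; cv2.imwrite("pics/s2.png",cv2.resize(im[80:300,70:330],None,fx=2.5,fy=2.5,interpolation=cv2.INTER_CUBIC))
```

```text
(no output)
```

View pics/s2.png

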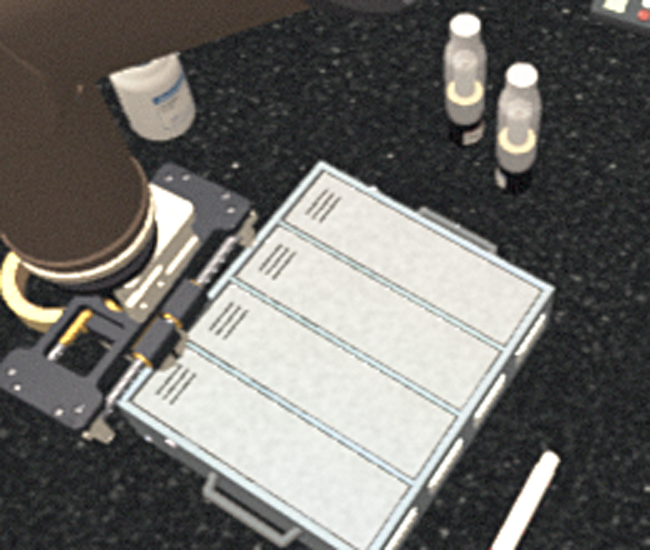

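The dark blocks are carriages on the gripper rails, with slim fingers beneath them. I'm over tail 1, so I'll correct yaw and position and go down to about 4 mm above it.

```bash
python3 -m jog '[0,0.1,0.16,0.3,0.52, 0,0,0,0.35,0, 0,0,0,0,0, 0,0,0,0,0]'
python3 - <<'E'
from h import *
c,r,_,_=chest(); to(w(c,r,.088,.096,.091))
E
```

```text
clock: 2.7
position: [0.6679, 0.1149, 0.1054]
ee_rot: [0.152, 3.136, -0.016]
force: [0.1, -0.0, 0.2]
width: 0.005
t 2.7 p [0.6679 0.1149 0.1054] F [ 0.1 -0.   0.2] w 0.005 need [ 0.09 -0.08  0.36] chest-frame TCP [0.0914 0.0995 0.1054] toolyaw 5.56
```

```bash
python3 -m jog '[0,0.1,-0.08,0.2,0, 0,0,0,0.15,0, 0,0,0,0,0]'
python3 -m jog '[0,0,0,0.08,0, 0,0,0,0.08,0]'; python3 -m jog '[0,0,0,0.08,0, 0,0,0,0.08,0]';python3 -m jog '[0,0,0,0.08,0, 0,0,0,0.08,0]'
```

```text
clock: 2.95
position: [0.6651, 0.1125, 0.0943]
ee_rot: [0.15, 3.131, -0.013]
force: [-0.7, -0.1, -0.0]
width: 0.01
clock: 3.12
position: [0.6659, 0.1123, 0.0907]
ee_rot: [0.15, 3.129, -0.012]
force: [-16.1, -1.5, 43.0]
width: 0.009
clock: 3.28
position: [0.6658, 0.1123, 0.0908]
ee_rot: [0.151, 3.128, -0.009]
force: [-11.8, -1.6, 30.2]
width: 0.001
clock: 3.45
position: [0.6658, 0.1122, 0.0908]
ee_rot: [0.152, 3.127, -0.006]
force: [-12.0, -1.0, 28.5]
width: 0.008
```

Cover 1 stays at z = 0.0908 under 30–43 N, so it is locked. On to cover 2, pressing more gently.

```bash
python3 -m jog '[0,0,0,-0.6,0, 0,0,-0.8,0,0, 0,0,-0.8,0,0, 0,0,0,0,0, 0,0,0,0,0]'
python3 - <<'E'
from h import *
c,r,_,_=chest(); to(w(c,r,.088,.032,.091))
E
```

```text
clock: 3.87
position: [0.6602, 0.0485, 0.1186]
ee_rot: [0.146, 3.124, -0.003]
force: [0.2, 0.9, 0.1]
width: 0.005
t 3.87 p [0.6602 0.0485 0.1186] F [0.2 0.9 0.1] w 0.005 need [ 0.06 -0.02  0.69] chest-frame TCP [0.0902 0.0327 0.1186] toolyaw 5.36
```

```bash
python3 -m jog '[0,0,0,0.4,0, 0,0,0,0.2,0, 0,0,0,0,0]'
python3 -m jog '[0,0,0,0.05,0, 0,0,0,0.05,0]'; python3 -m jog '[0,0,0,0.05,0, 0,0,0,0.05,0]';python3 -m jog '[0,0,0,0.05,0, 0,0,0,0.05,0]'
```

```text
clock: 4.12
position: [0.6617, 0.0475, 0.0948]
ee_rot: [0.149, 3.121, -0.003]
force: [-1.1, -1.1, -0.1]
width: 0.004
clock: 4.28
position: [0.6618, 0.0483, 0.0909]
ee_rot: [0.148, 3.122, -0.003]
force: [-8.1, -3.4, 23.8]
width: 0.01
clock: 4.45
position: [0.6618, 0.0483, 0.0909]
ee_rot: [0.147, 3.122, -0.003]
force: [-9.8, -0.8, 20.6]
width: 0.005
clock: 4.62
position: [0.6618, 0.0483, 0.091]
ee_rot: [0.146, 3.121, -0.003]
force: [-7.4, -1.9, 16.2]
width: 0.006
```

Cover 2 is also locked: about 20 N and no motion. Cover 3 next.

```bash
python3 -m jog '[0,0,0,-0.6,0, 0,0.05,-0.8,0,0, 0,0,-0.8,0,0, 0,0,0,0,0, 0,0,0,0,0]'
python3 -m jog '[0,0,0,0.4,0, 0,0,0,0.2,0, 0,0,0,0,0]'
python3 - <<'E'
from h import *
c,r,_,_=chest(); to(w(c,r,.088,-.032,.091))
E
python3 -m jog '[0,0,0,0.05,0, 0,0,0,0.05,0]'; python3 -m jog '[0,0,0,0.05,0, 0,0,0,0.05,0]';python3 -m jog '[0,0,0,0.05,0, 0,0,0,0.05,0]'
```

```text
clock: 5.03
position: [0.6547, -0.0123, 0.1186]
ee_rot: [0.135, 3.118, 0.001]
force: [0.5, 0.5, -0.1]
width: 0.004
clock: 5.28
position: [0.6565, -0.0118, 0.0953]
ee_rot: [0.135, 3.115, 0.001]
force: [-1.0, 0.7, -0.1]
width: 0.003
t 5.28 p [ 0.6565 -0.0118  0.0953] F [-1.   0.7 -0.1] w 0.003 need [ 0.11 -0.11  0.11] chest-frame TCP [ 0.0923 -0.0277  0.0953] toolyaw 4.98
clock: 5.45
position: [0.6567, -0.0103, 0.0913]
ee_rot: [0.133, 3.116, 0.002]
force: [-1.4, -3.1, 3.9]
width: 0.006
clock: 5.62
position: [0.657, -0.0102, 0.0879]
ee_rot: [0.132, 3.116, 0.001]
force: [-1.6, -2.0, 3.8]
width: 0.006
clock: 5.78
position: [0.6572, -0.0101, 0.0844]
ee_rot: [0.131, 3.115, 0.001]
force: [-1.8, -1.3, 4.2]
width: 0.005
```

Cover 3 sinks under about 4 N, so it is the unlocked one. I'll centre sideways and press deeper.

```bash
python3 -m jog '[0,0.05,-0.15,0.05,0.08, 0,0.05,0,0.08,0, 0,0.03,0,0.08,0]'; python3 -m jog '[0,0.03,0,0.1,0, 0,0.03,0,0.1,0]'
python3 - <<'E'
from h import *
c,r,_,_=chest(); to(w(c,r,.088,-.032,.071))
E
```

```text
clock: 6.03
position: [0.6542, -0.0146, 0.0769]
ee_rot: [0.144, 3.108, 0.004]
force: [-0.6, 0.9, 4.4]
width: 0.004
clock: 6.2
position: [0.6526, -0.0148, 0.0687]
ee_rot: [0.145, 3.106, 0.004]
force: [1.2, -0.2, 3.4]
width: 0.004
t 6.2 p [ 0.6526 -0.0148  0.0687] F [ 1.2 -0.2  3.4] w 0.004 need [ 0.02 -0.02 -0.06] chest-frame TCP [ 0.0887 -0.031   0.0687] toolyaw 5.33
```

```bash
python3 -m jog '[0,0,0,-0.7,0, 0,0,0,-1,0, 0,0,0,-1,0, 0,0,0,-1,0, 0,0,0,-1,0, 0,0,0,-0.8,0, 0,0,0,0,0]'
python3 - <<'E'
from h import *
c,r,_,_=chest(); to(w(c,r,-.14,-.032,.3))
im=get_image("scene")[:,:,::-1]; cv2.imwrite("pics/s3.png",im)
for th in (.7,.8,.9,1.0,1.1): print(th,np.round(proj("scene",[w(c,r,.062-.171*np.cos(th),y,.0635+.171*np.sin(th)) for y in(-.003,-.061)])).tolist())
E
```

```text
clock: 6.78
position: [0.6393, -0.015, 0.2866]
ee_rot: [0.146, 3.128, 0.001]
force: [0.4, -0.2, 0.7]
width: 0.007
t 6.78 p [ 0.6393 -0.015   0.2866] F [ 0.4 -0.2  0.7] w 0.007 need [ 5.38  0.03 -0.39] chest-frame TCP [ 0.0755 -0.0326  0.2866] toolyaw 5.35
0.7 [[234.0, 207.0], [252.0, 182.0]]
0.8 [[228.0, 201.0], [246.0, 176.0]]
0.9 [[221.0, 194.0], [240.0, 169.0]]
1.0 [[214.0, 187.0], [233.0, 162.0]]
1.1 [[206.0, 180.0], [226.0, 156.0]]
```

View pics/s3.png

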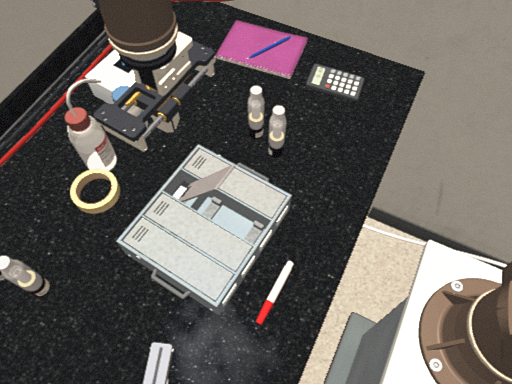

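The edge corners are seen near (211,190) and (232,165), so the tilt is about 1.0 rad and the edge is at chest x ≈ −30 mm, z ≈ 0.207. I'll move over to the front of it.

```bash
python3 -m jog '[0,0.9,0,0,0, 0,0.9,0,0,0, 0,0.9,0,0,0, 0,0.9,0,0,0, 0,0.9,0,0,0, 0,0,0,0,0, 0,0,0,0,0]'
python3 - <<'E'
from h import *
c,r,_,_=chest(); to(w(c,r,-.10,-.032,.207))
E
```

```text
clock: 7.42
position: [0.4443, 0.002, 0.2676]
ee_rot: [-0.143, -3.124, 0.007]
force: [0.7, 0.2, 0.4]
width: 0.004
t 7.42 p [0.4443 0.002  0.2676] F [0.7 0.2 0.4] w 0.004 need [-0.53  0.07  1.51] chest-frame TCP [-0.1203 -0.0345  0.2676] toolyaw 5.24
```

```bash
python3 -m jog '[0,0,0.05,0.8,0, 0,0,0,0.6,0, 0,-0.5,0,0,0, 0,-0.4,0,0,0, 0,0,0,0,0]'
python3 - <<'E'
from h import *
c,r,_,_=chest(); to(w(c,r,-.045,-.032,.207))
E
```

```text
clock: 7.83
position: [0.4786, 0.0003, 0.2034]
ee_rot: [-0.141, -3.116, 0.009]
force: [0.3, 0.2, -0.7]
width: 0.009
t 7.83 p [4.786e-01 3.000e-04 2.034e-01] F [ 0.3  0.2 -0.7] w 0.009 need [-1.02  0.01 -0.11] chest-frame TCP [-0.0859 -0.0329  0.2034] toolyaw 5.19
```

```bash
python3 -m jog '[0,-0.3,0,-0.03,0, 0,-0.3,0,-0.05,0, 0,-0.3,0,-0.05,0, 0,-0.3,0,-0.05,0]'
python3 -m jog '[0,-0.3,0,-0.1,0, 0,-0.3,0,-0.1,0, 0,-0.3,0,-0.1,0]'
python3 - <<'E'
from h import *
c,r,_,_=chest(); to(w(c,r,.072,-.032,.23))
E
```

```text
clock: 8.17
position: [0.5251, -0.0046, 0.2041]
ee_rot: [-0.142, -3.105, 0.012]
force: [-1.2, -0.3, 0.6]
width: 0.004
clock: 8.42
position: [0.5613, -0.0081, 0.2115]
ee_rot: [-0.142, -3.098, 0.014]
force: [0.1, 0.4, -0.3]
width: 0.006
t 8.42 p [ 0.5613 -0.0081  0.2115] F [ 0.1  0.4 -0.3] w 0.006 need [-1.85  0.02 -0.54] chest-frame TCP [-0.0028 -0.0332  0.2115] toolyaw 5.23
```

```bash
python3 -m jog '[0,-0.3,0,-0.12,0, 0,-0.3,0,-0.12,0, 0,-0.3,0,-0.12,0]'
python3 -m jog '[0,-0.25,0,-0.1,0, 0,-0.25,0,-0.1,0]'
python3 - <<'E'
from h import *
c,r,_,_=chest(); to(w(c,r,.075,-.032,.23))
cv2.imwrite("pics/s4.png",cv2.resize(get_image("scene")[60:280,90:330,::-1],None,fx=2.5,fy=2.5))
E
```

```text
clock: 8.67
position: [0.5981, -0.0117, 0.2212]
ee_rot: [-0.142, -3.092, 0.015]
force: [-0.4, -0.2, 0.1]
width: 0.007
clock: 8.83
position: [0.619, -0.0137, 0.2262]
ee_rot: [-0.143, -3.088, 0.016]
force: [-0.3, -0.1, -1.2]
width: 0.009
t 8.83 p [ 0.619  -0.0137  0.2262] F [-0.3 -0.1 -1.2] w 0.009 need [-0.49  0.03 -0.12] chest-frame TCP [ 0.0551 -0.0332  0.2262] toolyaw 5.27
```

View pics/s4.png

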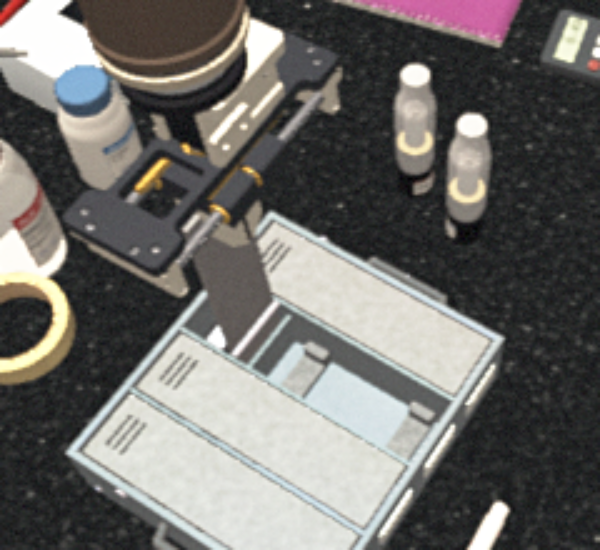

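The cover looks nearly upright, with the fingers near its top edge at (235,225). I'll check by projecting the tip and the edge for several tilts.

Run:
```python
from h import *
c,r,_,_=chest(); s=observe(); q=R.from_rotvec(s["ee_rot"]).as_matrix(); p=np.array(s["position"])
g=lambda P: np.round((proj("scene",P)-[90,60])*2.5).tolist()
print(np.round(q,3))
print("tips",g([p+q@[a,y,.025] for a in(.0095,-.0095) for y in(-.019,.019)]),"tcp",g(p))
for th in(1.3,1.4,1.5,1.6,1.7,1.75): print(th,g([w(c,r,.062-.171*np.cos(th),y,.0635+.171*np.sin(th)) for y in(-.003,-.061)]))
print(g([w(c,r,.062,y,.0635) for y in(-.003,-.061)]))
```

```text
[[-0.995  0.092 -0.049]
 [ 0.092  0.996 -0.008]
 [ 0.048 -0.013 -0.999]]
tips [[261.0, 219.0], [229.0, 258.0], [239.0, 208.0], [207.0, 247.0]] tcp [[227.0, 212.0]]
1.3 [[249.0, 270.0], [299.0, 208.0]]
1.4 [[228.0, 255.0], [279.0, 194.0]]
1.5 [[207.0, 242.0], [258.0, 182.0]]
1.6 [[186.0, 230.0], [238.0, 171.0]]
1.7 [[166.0, 220.0], [218.0, 161.0]]
1.75 [[157.0, 216.0], [209.0, 157.0]]
[[229.0, 352.0], [272.0, 299.0]]
```

Run:
```python
from h import *
snap("wrist","w2.png")
```

```text
(no output)
```

View pics/w2.png

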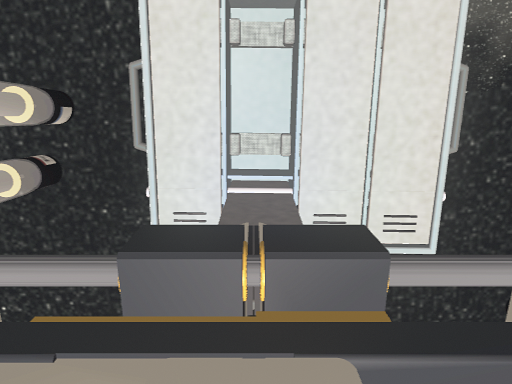

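The wrist view shows the underside rising from the axle at row 190, with the fingers in front of it. In the scene picture the left corner at (195,245) gives a tilt of about 1.55. I'll keep pushing until the stop shows in the force.

```bash
python3 -m jog '[0,-0.25,0,0,0, 0,-0.2,0,0,0]'; python3 -m jog '[0,-0.12,0,0,0, 0,-0.1,0,0,0]'; python3 -m jog '[0,-0.08,0,0,0, 0,-0.08,0,0,0]'
python3 - <<'E'
from h import *
c,r,_,_=chest(); to(w(c,r,.075,-.032,.23))
E
```

```text
clock: 9.1
position: [0.6361, -0.0154, 0.2239]
ee_rot: [-0.143, -3.086, 0.017]
force: [0.4, 0.2, 0.5]
width: 0.009
clock: 9.27
position: [0.6392, -0.0157, 0.223]
ee_rot: [-0.143, -3.072, 0.016]
force: [-24.8, 1.7, 26.1]
width: 0.001
clock: 9.43
position: [0.6389, -0.0156, 0.2232]
ee_rot: [-0.142, -3.058, 0.014]
force: [-12.3, 1.2, 13.1]
width: 0.004
t 9.43 p [ 0.6389 -0.0156  0.2232] F [-12.3   1.2  13.1] w 0.004 need [ 0.02  0.03 -0.17] chest-frame TCP [ 0.0751 -0.0332  0.2232] toolyaw 5.28
```

The firm stop shows at chest x = 0.075, where I predicted the finger would be with the cover fully open. Now I'll back off.

```bash
python3 -m jog '[0,0.2,0,0,0, 0,0.5,0,0,0, 0,0.6,0,0,0, 0,0.6,0,-0.5,0, 0,0.5,0,-0.8,0, 0,0.3,0,-0.8,0, 0,0,0,0,0, 0,0,0,0,0]'
python3 - <<'E'
from h import *
c,r,_,_=chest(); to(w(c,r,.075,-.032,.23))
cv2.imwrite("pics/s5.png",cv2.resize(get_image("scene")[60:280,90:330,::-1],None,fx=2.5,fy=2.5))
E
```

```text
clock: 10.1
position: [0.5284, -0.0045, 0.3143]
ee_rot: [-0.141, -3.048, 0.015]
force: [-0.1, 1.3, -1.0]
width: 0.003
t 10.1 p [ 0.5284 -0.0045  0.3143] F [-0.1  1.3 -1. ] w 0.003 need [-2.95  0.04  1.85] chest-frame TCP [-0.0359 -0.0328  0.3143] toolyaw 5.27
```

View pics/s5.png

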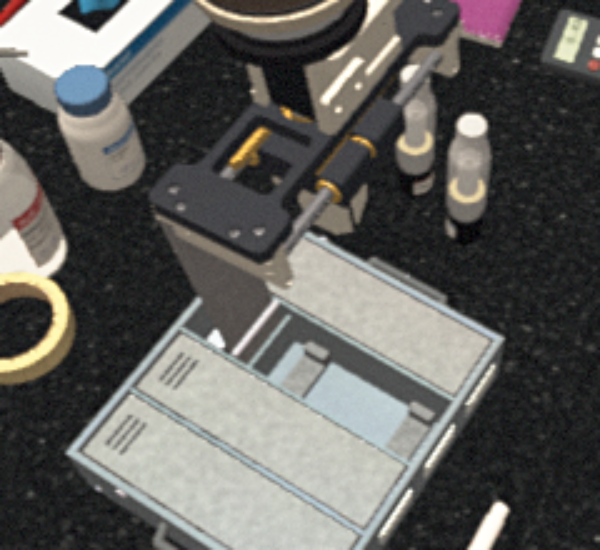

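The cover's left edge corner is at about (160,218), against predictions of (157,216) for 1.75 rad and (186,230) for 1.6, so it sits at its stop. The other covers are flush, the lamps are unmoved and the gripper is clear with about 0 N.

Run:
```python
from h import *
print(np.abs(observe()["dq"]).max()); print(sign_off())
```

```text
0.031110573259019017
the job is handed in; nothing more can be done
None
```

Cover 3, third from the left, was the unlocked one. I pushed it open until it met its stop and handed the job in at about 10 s of the 56 s; sign-off gives no verdict.

- **Finding it:** I pressed the tails in order. Covers 1 and 2 did not move under peaks of 43 N and 24 N. Cover 3 sank under about 4 N, and pressing further tipped it to about 1.0 rad. I did not press cover 4.
- **Opening it:** I pushed the front edge from in front with closed fingers, with about 1 N read at each step. At the stop the reading rose to about 36 N, with the cover already past upright. Then I backed off.
- **Last checks:** In the scene picture the edge corner fits a tilt of about 1.74 rad (stop at 1.75). The other three covers look flush and the lamps look unmoved. The part of the marker in view looks in place; I did not measure any of them again. The gripper was clear with about 1 N of reading noise, and the joints were almost still (0.03 rad/s).
- **Did not match:** Two force readings had parts I did not expect. The contact at the stop also pushed the tool up by about 26 N, and the tail presses showed some sideways force. The tool had tilted about 3° by the end, which may be the cause. The first press (43 N) was firmer than "gentle", but well under the 80 N limit.

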